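# Centre the wobbly cordless lamp on its charging stand

## Task

The little orange-and-white cordless lamp stands off-centre on its round charging stand and so does not charge. Nudge it with light touches of the fingertips until it stands upright in the middle of the stand, then move clear. Do not tip it, take it between the fingers or lift it, do not shift the stand, and leave the torch, the tape measure and the matchbox alone.

Things in the scene. Friction and masses are not known exactly. Their poses are not given: they have to be found in the camera images.
- lamp: cordless lamp, round, 79 mm high, 0.15-0.31 kg, loose on the stand: orange base with a flat foot only 30 mm across, widest 54 mm across at 14-18 mm above the foot, 49 mm at 28 mm; then a white shade, 45 mm across at 45 mm, 24 mm at 75 mm. Slides if pushed slowly at its widest belt; rocks and falls if pushed fast or high up (mass centre about 40 mm up). Origin: centre of the foot's underside, z up its axis
- charger: round dark charging stand, 25 mm high, 100 mm across below, 96 mm at its flat top, 0.7 kg, loose on the worktop; a white circle 64 mm across, concentric on the top, marks the lamp's place; small green light on its rim at its own -x. Origin: centre of its underside, z up; top is 25 mm above it. At the start the lamp stands 18 to 26 mm off the centre, towards the robot or to either side
- torch: black pocket torch lying on the worktop, 123 mm long, 58 x 35 mm; origin: centre of its underside, long axis y
- tape_measure: yellow tape measure standing on the worktop, 47 x 86 mm, 64 mm high; origin: centre of its underside
- matches_box: small red matchbox lying flat on the worktop beyond the stand, 62 x 46 x 17 mm; origin: centre of its underside
There are look-alikes about, which are no part of the job. Leave any green look-alike of the lamp alone.

How it is judged:
At the end, for the whole second after the job is handed in: The lamp stands upright (within 0.06 rad) and at rest on the top of the stand, its axis within 6 mm of the stand's centre; the stand is within 12 mm and the torch, tape measure and matchbox within 20 mm of where they were (horizontal distance between lamp and charger below 0.006 m and angle between lamp's own z axis and vertical below 0.06 rad and z of lamp in the frame of charger between 0.022 and 0.028 m and linear speed of lamp below 0.01 m/s and angular speed of lamp below 0.1 rad/s and distance of charger from where it was at the start of the episode below 0.012 m and angle between charger's own z axis and vertical below 0.05 rad and distance of each of torch, tape_measure, matches_box from where it was at the start of the episode below 0.02 m); the robot touches nothing.
It fails at once if the lamp is tipped (more than 0.3 rad) (angle between lamp's own z axis and vertical above 0.3 rad).
It fails at once if the lamp is lifted more than 12 mm above the stand's top or falls off the stand (z of lamp in the frame of charger above 0.037 m or z of lamp in the frame of charger below 0.012 m).
It fails at once if the lamp is taken between the fingers (the point between the finger pads within 18 mm of the lamp's axis, below its top) (horizontal distance between the grasp point and lamp below 0.018 m and z of the grasp point in the frame of lamp below 0.075 m).
It fails at once if the robot pushes the lamp with more than 20 N (contact force between any of the arm, the fingers and lamp above 20 N).
It fails at once if the stand is shifted by more than 12 mm, or the torch, tape measure or matchbox by more than 20 mm (distance of charger from where it was at the start of the episode above 0.012 m or distance of any of torch, tape_measure, matches_box from where it was at the start of the episode above 0.02 m).
It also fails if it takes over 48 s, if anything falls off the work surface, if the arm or the gripper's body presses on something with over 40 N, if the wrist force passes 120 N, or if a joint passes its speed limit or range.

## Robot

A 6-joint arm with a two-finger parallel gripper is mounted at the origin on a cart in front of the work surface, level with it; the furniture and walls round the work are solid. World frame = base frame: x ahead of the robot, y to its left, z up, the work surface at z = 0. Lengths are in m, angles in rad, forces in N, time in s.
With the tool pointing down it reaches from about 0.35 to 0.875 m from the base axis. Payload 15.5 kg.
Tool frame: the origin (TCP) lies midway between the tips of the shut fingers; the grasp point (between the pads) lies 19 mm behind it (ctrl.hold_point_z is the distance from the TCP to the grasp point, in m); z points along the fingers, y is the line along which they close (so a half turn about z gives the same grasp; the last joint's range is limited). The gripper opens to 85 mm and grips with 20 to 120 N. Pads are 22 mm wide; open, the fingers measure 114 mm over their backs; the gripper's body (76 mm by 85 mm) begins 54 mm behind the grasp point. The pads swing forward as they close: fully open they stand 13 mm farther back than shut.
Start: joints at [-1.403, 0.494, 1.345, -0, 1.302, -0.096], TCP at [0.162, -0.604, 0.231] pointing down, gripper open.
Joint ranges: [-2.91, 2.91], [-0.82, 2.16], [0.22, 2.67], [-1.22, 4.37], [0.12, 2.79], [-3.08, 3.08]. Speed limits (rad/s): [1.89, 1.89, 2.57, 3.01, 3.01, 3.01].

## Interface

Orientations are given as a rotation vector (axis times angle).
In Python, from bench import ctrl, vision, ticket, finder gives the robot as it stands.
- The arm moves only by the tool apply_moves, never from a script. Its argument "steps" is text: rows parted by semicolons, each of 5 numbers parted by spaces: the shift along the tool's x, y, z normalised to -1 to 1, where 1 is 25 cm, then the turn about the tool's z normalised to -1 to 1, where 1 is 5 degrees, then the opening, from -1 (shut) to 1 (fully open). A call has exactly 10 rows; each row shifts and turns the commanded pose from where the row before left it, along the tool's axes as they then stand; what a row does not reach is not made up. A row lasts 1/10 s, in which the tool goes at most 50 mm and 8.59 degrees, less where a joint would pass 70% of its speed; a pose out of reach is approached as far as the arm can. A call with a number of a shift or a turn outside -1 to 1 is refused whole. A call with a gripper value outside its range is refused whole. The fingers move at their own pace and stop on an object; the grip force is fixed at half the most. Time passes only in rows, so rows that do not move let the fingers close, or fill a call up. It gives the time, the measured TCP pose, the force, the opening and the grip force at its end, in the units of the state.
- ctrl.state(): the state, without advancing time (a new reading comes with each control period).
- vision.read_camera(name): name is "scene" or "side" or "wrist"; returns a dict with "image" (400x640x3 uint8, red, green, blue), "fx", "fy", "cx", "cy" (pixels), "rvec" (rotation vector, rad) and "tvec" (3), from world to camera coordinates, as OpenCV has them. Camera axes: x right, y down, z forward; pixel columns grow to the right and rows downward; lengths in m; the calibration is good to about 2 mm. A picture is of the moment at which its call begins. There is no depth.
- ticket.hand_in(): hands the job in; it is judged then, once.
Trained networks look in the newest picture that a camera, given by its name, has taken for a name from the list of things; names that differ only in an ending like _2 or _b are one class to them, and where a whole thing is asked for, a point or a joint stands for the part that bears it (a point fixed in the world has none). Each returns a list of dicts, best first, with "p" (0 to 1); they miss things now and then, are a little off and sometimes report something else, mostly with a low value. They report only what shows in the picture. A call takes as long as a camera call. They do not tell look-alikes from the thing itself.
- finder.trace(name, camera): "pixels" (400x640 bool, what is visible of it) and "xy" ([column, row] in pixels, amid what is visible of it).
The state is a dict: "time_s": time; "joints": joint angles; "dq": joint speeds; "tau": joint torques, N m; "ee_pos": TCP position; "tool_rot": TCP orientation; "wrist_force": force on the tool from outside, world axes, zero at the start; "ft_torque": the same for the moment, N m; "gripper_width": finger opening in m; "grasp_force": force on a finger pad.
Only numpy, scipy, OpenCV 4.12 (cv2) and the standard library are available. Lean on these libraries where they do the work, as an engineer would, in place of code of your own. Each camera call takes 0.05 s, during which the arm holds its last target. There are 200 camera calls.

## Working session

There is one attempt and no reset: what is moved stays moved. The work goes in short steps, Python scripts to look and compute and a tool call to move; the robot and the scene stay as the last step left them, time stands still between calls to the robot, and variables do not carry over. Pictures are saved under pics/ and viewed, at most 10 in all, crops included, and the job is handed in when it is done.

Besides the shell and the picture viewer there is one more tool, called after ">>>" as name(argument=value, ...) on one line, values as JSON. apply_moves: Moves the arm, as the interface text tells. Scaled input: -1 to 1 covers 25 cm each way for a shift and 5 degrees each way for a turn. Its arguments: {"type":"object","properties":{"steps":{"type":"string"}},"required":["steps"]}

```bash
mkdir -p pics
cat > h.py <<'E'
from bench import ctrl, vision, ticket, finder
import numpy as np, cv2
def cam(n): return vision.read_camera(n)
def ray(c,px):
    R=cv2.Rodrigues(np.array(c["rvec"],float))[0]; t=np.array(c["tvec"],float).ravel()
    d=R.T@np.array([(px[0]-c["cx"])/c["fx"],(px[1]-c["cy"])/c["fy"],1]); return -R.T@t,d
def atz(c,px,z):
    o,d=ray(c,px); return o+d*(z-o[2])/d[2]
def proj(c,P):
    K=np.array([[c["fx"],0,c["cx"]],[0,c["fy"],c["cy"]],[0,0,1.]])
    return cv2.projectPoints(np.array(P,float).reshape(-1,3),np.array(c["rvec"],float),np.array(c["tvec"],float),K,None)[0].reshape(-1,2)
E
python3 - <<'E'
from h import *
ims=[]
for n in("scene","side"):
    c=cam(n); cv2.imwrite(f"pics/{n}0.png",c["image"][:,:,::-1])
    o,d=ray(c,(320,200)); print(n,o.round(3),d.round(3))
    for k in("lamp","charger","torch","tape_measure","matches_box"):
        for r in finder.trace(k,n)[:3]:
            z=.025 if k in("charger",) else .06 if k=="lamp" else .02
            print(k,round(r["p"],2),np.round(r["xy"]),atz(c,r["xy"],z).round(3),r["pixels"].sum())
s=ctrl.state();print(s["tool_rot"],s["ee_pos"],s["time_s"])
E
```

```text
scene [-0.141 -0.532  0.583] [ 0.686  0.516 -0.513]
lamp 0.85 [265. 226.] [0.397 0.022 0.06 ] 632
lamp 0.69 [308. 231.] [ 0.44  -0.064  0.06 ] 616
lamp 0.57 [328. 272.] [ 0.358 -0.177  0.06 ] 789
charger 0.97 [321. 245.] [ 0.455 -0.089  0.025] 698
torch 0.55 [435. 269.] [ 0.539 -0.318  0.02 ] 860
matches_box 0.73 [349. 198.] [ 0.67  -0.017  0.02 ] 264
side [ 0.407 -1.337  0.651] [ 0.095  0.915 -0.393]
lamp 0.87 [265. 246.] [ 0.386 -0.226  0.06 ] 493
lamp 0.78 [290. 216.] [ 0.456 -0.059  0.06 ] 428
lamp 0.56 [278. 205.] [0.425 0.014 0.06 ] 232
charger 0.67 [303. 232.] [ 0.49  -0.097  0.025] 560
torch 0.93 [333. 275.] [ 0.543 -0.313  0.02 ] 555
tape_measure 0.63 [300. 181.] [0.507 0.303 0.02 ] 270
matches_box 0.67 [369. 220.] [ 0.682 -0.032  0.02 ] 202
[-3.11447499e+00 -4.11611093e-01  9.72427234e-06] [ 0.16236308 -0.60353494  0.23125788] 0.6
```

View pics/scene0.png

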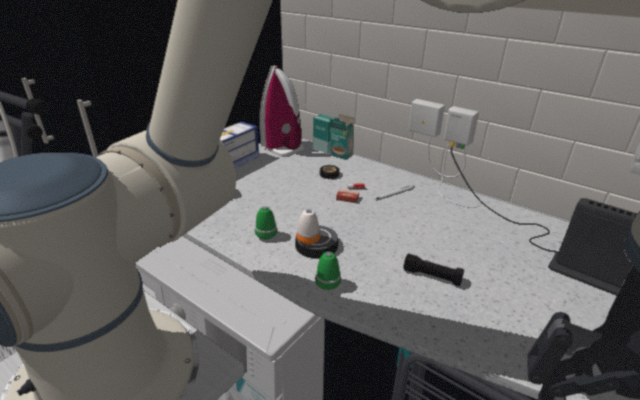

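View pics/side0.png

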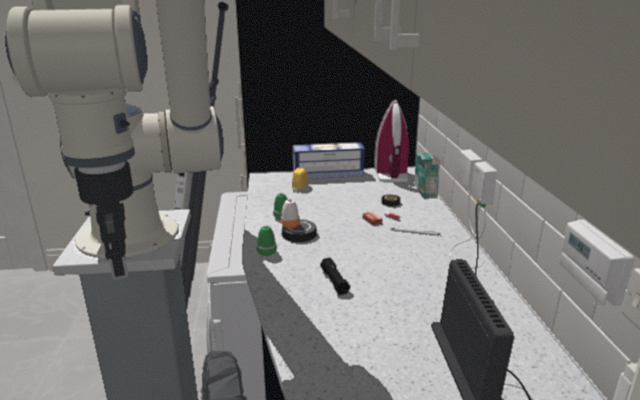

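The orange/white lamp on the stand is at scene (308,231) and side (290,216). The look-alikes are green lamps at scene (265,226) and (328,272). A dark disc at (330,171) could be taken for the stand. I choose the lamp at (308,231) and the stand at (321,245), and will check them in a close wrist crop.

>>> apply_moves(steps="0.13 -0.13 -0.02 0 -1;0.13 -0.13 -0.02 0 -1;0.13 -0.13 -0.02 0 -1;0.13 -0.13 -0.02 0 -1;0.13 -0.13 -0.02 0 -1;0.13 -0.13 -0.02 0 -1;0.13 -0.13 -0.02 0 -1;0.13 -0.13 -0.02 0 -1;0.13 -0.13 -0.02 0 -1;0.13 -0.13 -0.02 0 -1")

```text
time_s: 1.6
ee_pos: [0.3924, -0.2036, 0.2817]
tool_rot: [3.114, 0.411, 0.001]
wrist_force: [1.3, -0.9, -0.1]
gripper_width: 0.0002
grasp_force: 0.0
```

Run:
```python
from h import *
s=ctrl.state();print(s["tool_rot"],s["ee_pos"],s["time_s"],s["gripper_width"])
R=cv2.Rodrigues(np.array(s["tool_rot"]))[0]
c=cam("wrist"); cv2.imwrite("pics/w1.png",c["image"][:,:,::-1])
o,d=ray(c,(320,200)); print("cam in tool",R.T@(o-s["ee_pos"]),R.T@d, o,d)
print(proj(c,[[.475,-.085,.025],[.45,-.06,.04]]))
for k in("lamp","charger"):
    for r in finder.trace(k,"wrist")[:3]: print(k,r["p"],r["xy"],atz(c,r["xy"],.04))
```

```text
[3.11414840e+00 4.11135956e-01 7.71463004e-04] [ 0.39236082 -0.203585    0.28173244] 1.6 0.00016774651079936182
cam in tool [ 6.65880858e-02 -8.77241483e-05 -1.41997443e-01] [-0.26386661 -0.00197912  0.96456345] [ 0.45656767 -0.18616904  0.42375856] [-0.25481652 -0.06690895 -0.96467812]
[[247.61404389  84.64462828]
 [221.0386356   98.40093679]]
lamp 0.93 [283.6, 166.8] [ 0.38669145 -0.15461513  0.04      ]
lamp 0.81 [211.3, 95.1] [ 0.45071598 -0.04765519  0.04      ]
lamp 0.61 [126.7, 85.6] [0.4347581  0.05476211 0.04      ]
charger 0.78 [240.0, 67.6] [ 0.49095332 -0.07609362  0.04      ]
```

View pics/w1.png

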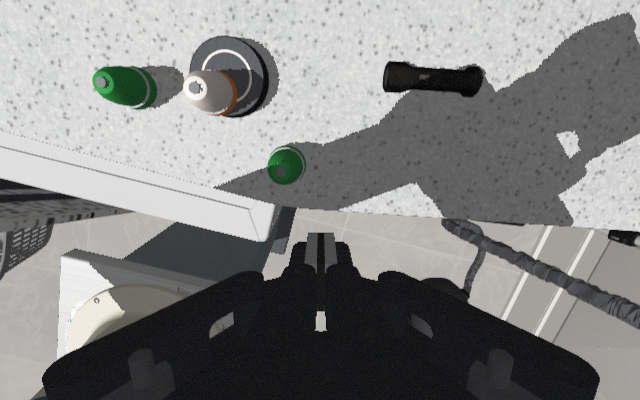

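The wrist view shows the chosen orange/white lamp with its top at (196,88), on the dark stand at (230,75). The green look-alikes are at (125,87) and (286,165), and the torch is at (432,78). I will move nearer and fit both outlines.

>>> apply_moves(steps="0.04 -0.09 0 0 -1;0.04 -0.09 0 0 -1;0.04 -0.09 0 0 -1;0.04 -0.09 0 0 -1;0.04 -0.08 0 0 -1;0 0 0 0 -1;0 0 0 0 -1;0 0 0 0 -1;0 0 0 0 -1;0 0 0 0 -1")

```text
time_s: 2.75
ee_pos: [0.4114, -0.0867, 0.2813]
tool_rot: [3.115, 0.41, -0.0]
wrist_force: [-0.5, -0.8, -0.8]
gripper_width: -0.0002
grasp_force: 0.0
```

```bash
cat >> h.py <<'E'
from scipy.optimize import minimize
A=np.linspace(0,2*np.pi,60,endpoint=False)
def ring(x,y,z,r): return np.c_[x+r*np.cos(A),y+r*np.sin(A),np.full(60,z)]
def hull(c,rings,s=4):
    p=proj(c,np.vstack(rings)); m=np.zeros((400,640),np.uint8)
    h=cv2.convexHull((p*16).round().astype(np.int32)); cv2.fillConvexPoly(m,h,1,cv2.LINE_8,4); return m>0
def lampm(c,x,y,z0=.025):
    pr=[(0,15),(14,27),(18,27),(28,24.5),(45,22.5),(75,12),(79,8)]
    return hull(c,[ring(x,y,z0+z/1e3,r/1e3) for z,r in pr])
def standm(c,x,y): return hull(c,[ring(x,y,0,.05),ring(x,y,.025,.048)])
def fit(f,x0): return minimize(f,x0,method="Nelder-Mead",options=dict(initial_simplex=np.array([x0,x0+[.012,0],x0+[0,.012]]),xatol=1e-4,fatol=1e-4))
def pose(n,save=None,guess=(.455,-.06),gs=(.475,-.08)):
    c=cam(n); tl=finder.trace("lamp",n); tc=finder.trace("charger",n)
    u=proj(c,[[*guess,.065]])[0]; v=proj(c,[[*gs,.025]])[0]
    L=min(tl,key=lambda r:np.hypot(*(np.array(r["xy"])-u)))["pixels"]
    S=min(tc,key=lambda r:np.hypot(*(np.array(r["xy"])-v)))["pixels"]
    iou=lambda a,b:1-(a&b).sum()/(a|b).sum()
    # gripper may hide part: see residual
    a=fit(lambda q:iou(lampm(c,*q),L),np.array(guess))
    U=L|S
    b=fit(lambda q:iou(standm(c,*q)|lampm(c,*a.x),U),np.array(gs))
    if save:
        im=c["image"][:,:,::-1].copy()
        for m,col in((lampm(c,*a.x),(255,0,255)),(standm(c,*b.x),(0,255,255))):
            cs,_=cv2.findContours(m.astype(np.uint8),0,1); cv2.drawContours(im,cs,-1,col,1)
        for r in (.032,): 
            cv2.polylines(im,[proj(c,ring(*b.x,.025,r)).round().astype(np.int32)],True,(255,255,0),1)
        x,y=np.clip(v.astype(int),(100,75),(540,325)); cv2.imwrite(save,cv2.resize(im[y-75:y+75,x-100:x+100],None,fx=4,fy=4,interpolation=0))
    print(n,"lamp",a.x.round(4),round(a.fun,3),"stand",b.x.round(4),round(b.fun,3),"off",(1e3*(a.x-b.x)).round(1))
    return c,a.x,b.x,tl
E
python3 - <<'E'
from h import *
s=ctrl.state();print(s["ee_pos"],s["tool_rot"],s["time_s"])
c,l,st,tl=pose("wrist","pics/w2.png")
for r in tl:
  g=atz(c,r["xy"],.04); a=fit(lambda q:1-(lampm(c,*q,0)&r["pixels"]).sum()/(lampm(c,*q,0)|r["pixels"]).sum(),g[:2]); print(r["xy"],a.x,a.fun)
pose("side"); pose("scene")
E
```

```text
[ 0.41141455 -0.08668922  0.28125401] [ 3.11468601e+00  4.10019256e-01 -5.57855702e-05] 2.75
wrist lamp [ 0.4539 -0.0521] 0.084 stand [ 0.4766 -0.0575] 0.027 off [-22.7   5.4]
[364.6, 201.2] [ 0.38470107 -0.15616996] 0.06885758998435054
[218.1, 125.7] [0.43215292 0.06037836] 0.040752351097178674
[305.0, 136.5] [ 0.4521657  -0.05093625] 0.02894356005788712
side lamp [ 0.4576 -0.0451] 0.155 stand [ 0.4818 -0.0545] 0.122 off [-24.2   9.4]
scene lamp [ 0.451  -0.0545] 0.042 stand [ 0.4763 -0.0553] 0.094 off [-25.3   0.8]
```

View pics/w2.png

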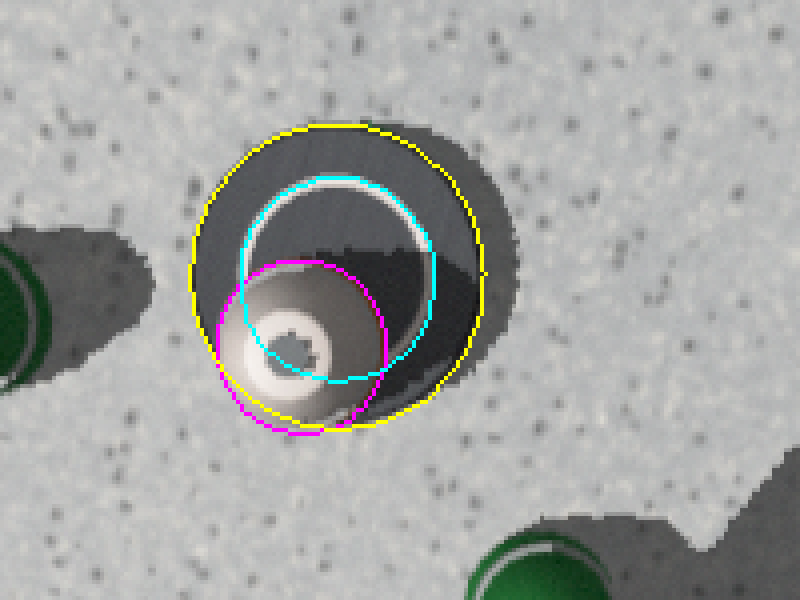

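The fit puts the lamp about 23 mm off the centre, towards the robot and a little left. The push goes from the -x side at a yaw of about -13°. I will turn the tool 28° and lower the shut fingers behind the lamp.

>>> apply_moves(steps="-0.01 -0.1 0 0 -1;-0.01 -0.11 0 0 -1;0 0 0.1 0.95 -1;0 0 0.1 0.95 -1;0 0 0.1 0.95 -1;0 0 0.1 0.95 -1;0 0 0.1 0.9 -1;0 0 0.1 0.9 -1;0 0 0.1 0 -1;0 0 0 0 -1")

```text
time_s: 4.2
ee_pos: [0.3917, -0.0364, 0.1044]
tool_rot: [-3.121, 0.354, 0.007]
wrist_force: [-0.1, 0.4, -0.3]
gripper_width: 0.0002
grasp_force: 0.0
```

Run:
```python
from h import *
s=ctrl.state();print(s["ee_pos"],s["time_s"]); R=cv2.Rodrigues(np.array(s["tool_rot"]))[0];print(R[:,0])
c,l,st,tl=pose("wrist","pics/w3.png",(.453,-.051),(.477,-.0575))
print("lamp in tool",R.T@(np.r_[l,.04]-s["ee_pos"]),"stand in tool",R.T@(np.r_[st,.04]-s["ee_pos"]))
```

```text
[ 0.3917444  -0.03635367  0.10441386] 4.2
[ 0.97462555 -0.22380225 -0.00419426]Traceback (most recent call last):
  File "<stdin>", line 3, in <module>
  File "h.py", line 27, in pose
    S=min(tc,key=lambda r:np.hypot(*(np.array(r["xy"])-v)))["pixels"]
      ~~~^^^^^^^^^^^^^^^^^^^^^^^^^^^^^^^^^^^^^^^^^^^^^^^^^^
ValueError: min() iterable argument is empty
```

Run:
```python
from h import *
s=ctrl.state(); R=cv2.Rodrigues(np.array(s["tool_rot"]))[0]
c=cam("wrist"); im=c["image"][:,:,::-1].copy()
for r in finder.trace("lamp","wrist"): print(r["xy"],r["p"],r["pixels"].sum())
for m,col in((lampm(c,.453,-.0515),(255,0,255)),(standm(c,.4766,-.0575),(0,255,255))):
    cs,_=cv2.findContours(m.astype(np.uint8),0,1); cv2.drawContours(im,cs,-1,col,1)
cv2.polylines(im,[proj(c,ring(.4766,-.0575,.025,.032)).round().astype(np.int32)],True,(255,255,0),1)
cv2.imwrite("pics/w3.png",im)
```

```text
[321.8, 126.0] 0.75 5081
[481.1, 185.6] 0.74 5419
[184.6, 184.7] 0.56 5027
```

View pics/w3.png

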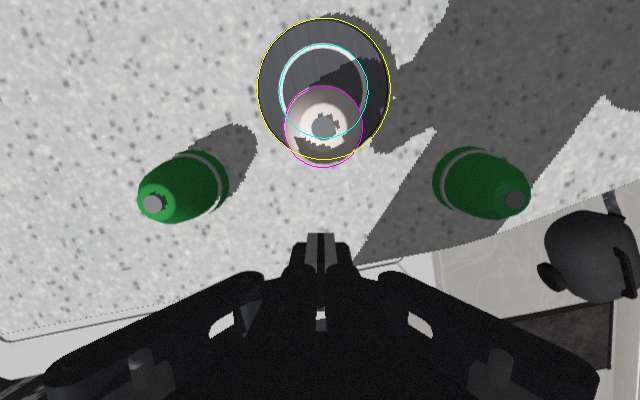

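The overlay matches: stand centre at (323,88), lamp at (322,125), and both lie on the tool's x line. Next I lower the fingers to belt height and approach.

>>> apply_moves(steps="0 0 0.08 0 -1;0 0 0.08 0 -1;0 0 0.08 0 -1;0 0 0.03 0 -1;0 0 0 0 -1;0.02 0 0 0 -1;0.02 0 0 0 -1;0.02 0 0 0 -1;0 0 0 0 -1;0 0 0 0 -1")

```text
time_s: 5.45
ee_pos: [0.4078, -0.0401, 0.039]
tool_rot: [3.122, -0.354, 0.001]
wrist_force: [-0.2, -0.1, 0.2]
gripper_width: 0.0
grasp_force: 0.0
```

```bash
cat > look.py <<'E'
from h import *
import sys
s=ctrl.state(); R=cv2.Rodrigues(np.array(s["tool_rot"]))[0]; p=np.array(s["ee_pos"]); print(p,s["time_s"],s["wrist_force"])
g=np.array(eval(sys.argv[1])); c=cam("wrist"); u=proj(c,[[*g,.065]])[0]
L=min(finder.trace("lamp","wrist"),key=lambda r:np.hypot(*(np.array(r["xy"])-u)))["pixels"]
a=fit(lambda q:1-(lampm(c,*q)&L).sum()/(lampm(c,*q)|L).sum(),g); l=a.x
# stand: fit white circle (bright, unsaturated) near the 32 mm ring, outside the lamp
hsv=cv2.cvtColor(c["image"],cv2.COLOR_RGB2HSV); 
G=cv2.GaussianBlur(c["image"].astype(np.float32).mean(2),(0,0),1.2); no=cv2.dilate((lampm(c,*l)|L).astype(np.uint8),np.ones((9,9)))
def f(q,r0=.0):
    def samp(r):
        P=proj(c,ring(*q,.025,r)).astype(np.float32); return cv2.remap(G,P[:,:1],P[:,1:],1).ravel(), cv2.remap(no,P[:,:1],P[:,1:],0).ravel(), P
    v,n,P=samp(.0315); w=samp(.027)[0]; e=samp(.0375)[0]
    k=(n==0)&(P[:,1]>2)&(P[:,1]<238)
    return -np.mean((np.minimum(v-w,v-e))[k]) if k.sum()>8 else 0
s0=np.array([.4766,-.0575]); b=minimize(f,s0,method="Nelder-Mead",options=dict(initial_simplex=[s0,s0+[.003,0],s0+[0,.003]],xatol=1e-4))
print("lamp",l.round(4),round(a.fun,3),"stand",b.x.round(4),round(b.fun,1),"lamp in tool",(R.T@(np.r_[l,.04]-p)).round(4),"stand-lamp in tool mm",(1e3*R.T@np.r_[b.x-l,0]).round(1),"(vs s0)",(1e3*R.T@np.r_[s0-l,0]).round(1))
im=c["image"][:,:,::-1].copy()
cs,_=cv2.findContours(lampm(c,*l).astype(np.uint8),0,1); cv2.drawContours(im,cs,-1,(255,0,255),1)
cv2.polylines(im,[proj(c,ring(*b.x,.025,.032)).round().astype(np.int32)],True,(255,255,0),1)
cv2.imwrite(sys.argv[2],cv2.resize(im[0:280,140:500],None,fx=2,fy=2))
E
python3 look.py "[.453,-.0515]" pics/w4.png
```

```text
[ 0.40784593 -0.04006048  0.03898335] 5.45 [-0.15945582 -0.08978346  0.16426193]
lamp [ 0.4533 -0.0513] 0.036 stand [ 0.4756 -0.0563] -105.4 lamp in tool [ 0.0468  0.0007 -0.001 ] stand-lamp in tool mm [22.8 -0.1  0. ] (vs s0) [24.1  0.9  0. ]
```

View pics/w4.png

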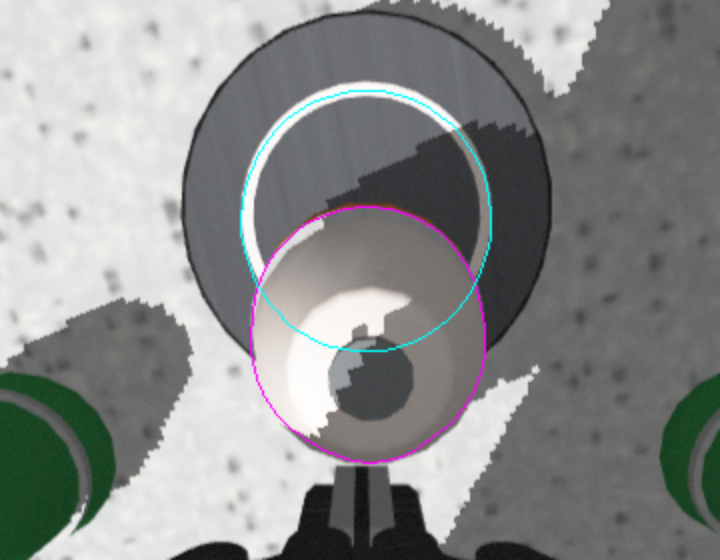

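Clear view: the lamp sits in line with the fingers and needs about 24 mm along the tool's x. I will start slow contact.

>>> apply_moves(steps="0.008 0 0 0 -1;0.006 0 0 0 -1;0.006 0 0 0 -1;0.006 0 0 0 -1;0.006 0 0 0 -1;0.006 0 0 0 -1;0.006 0 0 0 -1;0.006 0 0 0 -1;0.006 0 0 0 -1;0 0 0 0 -1")

```text
time_s: 6.55
ee_pos: [0.4215, -0.0432, 0.0388]
tool_rot: [3.122, -0.354, 0.0]
wrist_force: [-0.6, -0.6, -0.4]
gripper_width: 0.0002
grasp_force: 0.3
```

```bash
python3 look.py "[.456,-.052]" pics/w5.png
```

```text
[ 0.42149032 -0.0431994   0.03878372] 6.55 [-0.61903092 -0.62999221 -0.41176004]
lamp [ 0.4576 -0.0522] 0.038 stand [ 0.4761 -0.0567] -106.1 lamp in tool [ 0.0373  0.0007 -0.0012] stand-lamp in tool mm [19.   0.2  0. ] (vs s0) [19.7  0.9  0. ]
```

>>> apply_moves(steps="0.006 0 0 0 -1;0.006 0 0 0 -1;0.006 0 0 0 -1;0.006 0 0 0 -1;0.006 0 0 0 -1;0.006 0 0 0 -1;0.006 0 0 0 -1;0.006 0 0 0 -1;0.006 0 0 0 -1;0 0 0 0 -1")

```text
time_s: 7.65
ee_pos: [0.4348, -0.0463, 0.0388]
tool_rot: [3.122, -0.354, 0.001]
wrist_force: [0.6, 0.6, -0.5]
gripper_width: -0.0001
grasp_force: 0.0
```

```bash
python3 look.py "[.470,-.055]" pics/w6.png
```

```text
[ 0.43478374 -0.04627014  0.0388054 ] 7.65 [ 0.63252196  0.6336242  -0.4705813 ]
lamp [ 0.4712 -0.0554] 0.035 stand [ 0.4763 -0.0566] -98.0 lamp in tool [ 0.0375  0.0007 -0.0012] stand-lamp in tool mm [5.3 0.  0. ] (vs s0) [5.8 0.9 0. ]
```

View pics/w6.png

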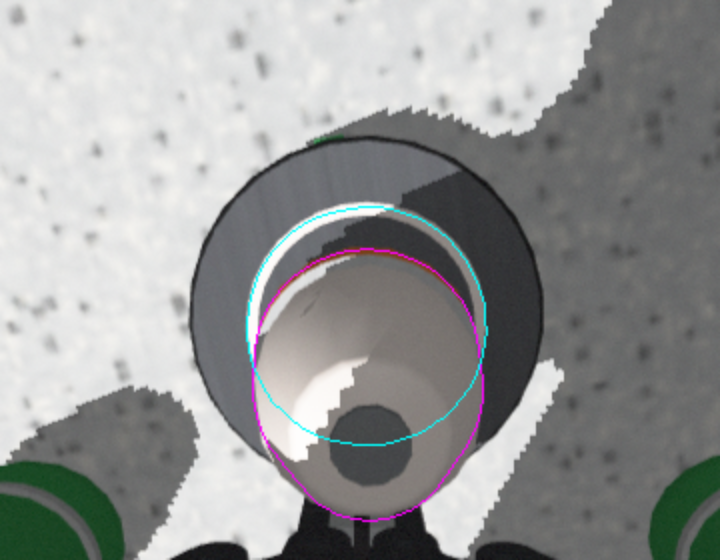

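The lamp's far edge is still below the ring centre at about (367,325), roughly 6 mm short and laterally centred. One last short push.

>>> apply_moves(steps="0.004 0 0 0 -1;0.004 0 0 0 -1;0.004 0 0 0 -1;0.004 0 0 0 -1;0.004 0 0 0 -1;0.003 0 0 0 -1;0 0 0 0 -1;0 0 0 0 -1;0 0 0 0 -1;0 0 0 0 -1")

```text
time_s: 8.75
ee_pos: [0.4402, -0.0475, 0.0388]
tool_rot: [3.122, -0.354, 0.0]
wrist_force: [-0.5, -0.0, 0.5]
gripper_width: 0.0002
grasp_force: 0.1
```

>>> apply_moves(steps="-0.01 0 0 0 -1;-0.04 0 0 0 -1;-0.06 0 0 0 -1;-0.06 0 0 0 -1;0 0 -0.15 0 -1;0 0 -0.15 0 -1;0 0 -0.15 0 -1;0 0 -0.15 0 -1;0 0 0 0 -1;0 0 0 0 -1")

```text
time_s: 9.75
ee_pos: [0.3983, -0.0379, 0.1891]
tool_rot: [3.121, -0.354, 0.003]
wrist_force: [-0.5, -0.3, -1.7]
gripper_width: 0.0001
grasp_force: 0.0
```

```bash
python3 look.py "[.476,-.0565]" pics/w7.png; python3 -c "
from h import *
for n in ('side','scene'):
  try: pose(n,None,(.476,-.056),(.477,-.057))
  except Exception as e: print(e)"
```

```text
[ 0.39828892 -0.03785367  0.18908625] 9.75 [-0.459977   -0.30312371 -1.71678838]
lamp [ 0.4768 -0.0568] 0.035 stand [ 0.4766 -0.0575] 0.0 lamp in tool [0.0805 0.0009 0.1492] stand-lamp in tool mm [-0.   0.7 -0. ] (vs s0) [-0.   0.7 -0. ]
side lamp [ 0.4799 -0.056 ] 0.1 stand [ 0.4793 -0.0553] 0.086 off [ 0.6 -0.8]
scene lamp [ 0.4755 -0.0603] 0.074 stand [ 0.478  -0.0574] 0.105 off [-2.5 -2.9]
```

View pics/w7.png

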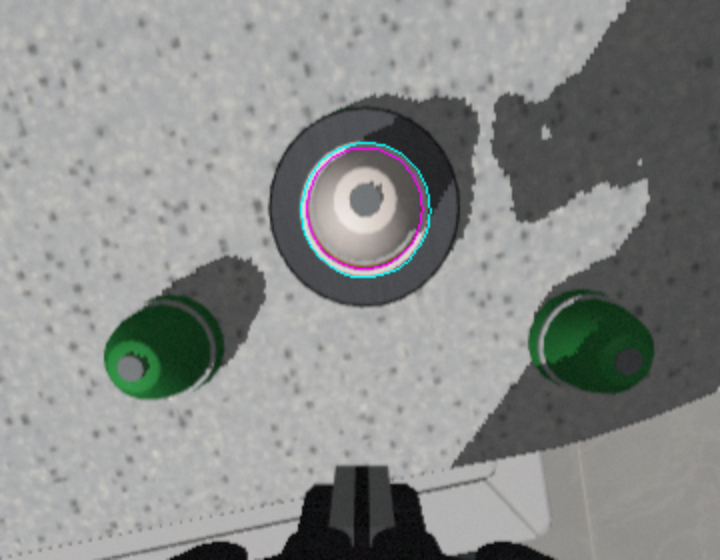

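The lamp stands upright at (365,207), inside the white ring and centred to within about 1 mm. The gripper is clear.

```bash
python3 -c "
from h import *
print(ticket.hand_in())"
```

```text
the job is handed in; nothing more can be done
None
```

The job is handed in: the last wrist view put the upright lamp about 1 mm from the stand's centre (the scene camera's coarser fit said about 4 mm, still inside 6 mm), with the arm clear; no verdict came back.

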